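# Sort the tablet bottles and open the in-date one

### The arm

A 6-joint arm with a two-finger parallel gripper is mounted at the origin on the work surface. World frame = base frame: x ahead of the robot, y to its left, z up, the work surface at z = 0. Lengths are in m, angles in rad, forces in N, time in s.
With the tool pointing down it reaches from about 0.35 to 0.85 m from the base axis. Payload 8.1 kg.
Tool frame: the origin (TCP) lies at the centre of the arm's flange, where the gripper is bolted on; the fingertips stand 186 mm ahead of it and the grasp point (between the pads) lies 167 mm ahead of it (robot.nose_length is the distance from the TCP to the fingertips, in m); z points along the fingers, x is the direction in which the jaws open and shut, and the axes are right-handed (so a half turn about z gives the same grasp; the last joint's range is limited). The gripper opens to 93 mm and grips with 3 to 60 N. Pads are 15 mm wide; open, the fingers measure 128 mm over their backs; the gripper's body (75 mm by 188 mm) begins 65 mm behind the grasp point.
Start: joints at [1.076, 0.13, 1.488, -0, 1.523, -0.085], TCP at [0.239, 0.55, 0.405] pointing down, gripper open.
Joint ranges: [-2.96, 2.96], [-0.89, 2.26], [0.02, 2.5], [-1.34, 4.48], [0, 2.73], [-2.66, 2.66]. Speed limits (rad/s): [2.39, 2.39, 2.79, 3.14, 3.14, 3.14].

### API

Orientations are given as a rotation vector (axis times angle).
In Python, from plant import robot gives the robot as it stands.
- The arm moves only by the tool arm_command, never from a script. Its argument "motion" is a list of rows, each an object with "slide": the shift along the tool's x, y, z each as a share of 0.4 m, from -1 to 1, a list of three; "turn": the turn, a rotation vector about the tool's x, y, z each as a share of 0.5 rad, from -1 to 1, a list of three. A call has exactly 5 rows; each row shifts and turns the commanded pose from where the row before left it, along the tool's axes as they then stand; what a row does not reach is not made up. A row lasts 1/12 s, in which the tool goes at most 41.7 mm and 7.16 degrees, less where a joint would pass 70% of its speed; a pose out of reach is approached as far as the arm can. A call with a number of a shift or a turn outside -1 to 1 is refused whole. A call with a gripper value outside its range is refused whole. "gripper" is the opening in per cent of the stroke, from 0 (shut) to 100 (fully open), set as the call begins (left out, the last holds). The fingers move at their own pace and stop on an object; "grip_force" is the grip in N (left out, the last holds). Time passes only in rows, so rows that do not move let the fingers close, or fill a call up. It gives the time, the measured TCP pose, the force and the opening at its end, in the units of the state.
- robot.read_state(): the state, without advancing time (a new reading comes with each control period).
- robot.read_camera(name): name is "side" or "top"; returns a dict with "pixels" (400x640x3 uint8, blue, green, red), "intrinsics" (3x3 intrinsics, pixels), "T" (4x4, takes a point from camera to world coordinates). Camera axes: x right, y down, z forward; pixel columns grow to the right and rows downward; lengths in m; the calibration is good to about 2 mm. A picture is of the moment at which its call begins. There is no depth.
- robot.close_job(): hands the job in, once; it reports no verdict.
The state is a dict: "t": time; "q": joint angles; "dq": joint speeds; "joint_torque": joint torques, N m; "tool_pos": TCP position; "orientation": TCP orientation; "force": force on the tool from outside, world axes, zero at the start; "wrist_torque": the same for the moment, N m; "opening": finger opening in m.
Only numpy, scipy, OpenCV 4.12 (cv2) and the standard library are available. Lean on these libraries where they do the work, as an engineer would, in place of code of your own. Each camera call takes 0.05 s, during which the arm holds its last target.

### The job

Two square tablet bottles with push-and-turn safety caps stand on the screening desk: stand the out-of-date one with the red tag upright in the middle of the red tray and let go of it, and seat the in-date one with the green tag upright and fully down in the square pocket of the green holder. Then open the green-tagged bottle: press its cap down, keep it pressed while you twist it anticlockwise until it comes free, and lift it straight up, leaving the bottle seated in the holder. The job finishes while you are still holding the cap level and still, about 5 cm above the open bottle, with both bottles in their places, the red-tagged one still closed, and the other things on the desk left where they were.

Things in the scene. Friction and masses are not known exactly. Their poses are not given: they have to be found in the camera images.
- bottle_green: Amber square bottle, GREEN tag (in date): 13 mm green stripe across its white label on all four sides and 30 mm green disc on its white cap. Body 50 x 50 mm, 58 mm tall, edges rounded 5 mm; cone shoulder to a round neck; 106 mm tall with cap, about 165 g (mass varies by 30 %). Loose. Origin: centre of the underside; z up, x and y square to the flat sides.
- bottle_red: The same kind of bottle with a RED tag (out of date): red stripe across the label, red disc on the cap. Same sizes, origin and axes. Either bottle can be lifted and carried by its locked cap, which keeps about 5 degrees of twist play each way.
- cap_green: White push-and-turn cap of the green-tagged bottle: round, 45 mm across, 24 mm tall. Origin: centre of the skirt's lower edge, 82 mm above the bottle's foot when locked; x, y then as the bottle's. Pushed down 3 mm (about 7 N) its teeth clear; it stops at 5 mm (9 N). Kept down, turn it anticlockwise from above: free from 40 degrees, best lifted at 60, next lug at 80.
- cap_green_grip (a point): Point on the green-tagged bottle's cap axis, 13 mm above the skirt's lower edge (11 mm below its top): a good height to grip the cap across its 45 mm. Fingertips may reach 10 mm below the skirt beside it: only the sloping shoulder is under it. Once free the cap pops up 1 mm by its sprung liner and lifts straight off.
- cap_red: The same safety cap on the red-tagged bottle, with a red disc on top; same sizes and frame. It stays on.
- cap_red_grip (a point): The same grip point on the red-tagged bottle's cap, 13 mm above the skirt's lower edge.
- bottle_green_mouth (a point): Centre of the open rim of the green-tagged bottle's neck, on its axis 96 mm above its foot (hidden by the cap at the start). The neck is 28 mm across; its three lugs reach out to 37 mm.
- holder: Green bottle holder fixed to the desk: 90 x 90 mm block, 36 mm tall, with a square pocket 54 x 54 mm, 26 mm deep (2 mm clearance on each side of a bottle) that lets a bottle turn by no more than about 6 degrees. Origin: centre of its underside on the desk; x and y square to the pocket, z up. A bottle fits at any of its four quarter turns.
- holder_pocket (a point): Centre of the pocket's floor in the green holder, 10 mm above the desk, axes as the holder's. A seated bottle's foot centre lies here.
- reject_tray: Red shallow open tray fixed to the desk, 110 x 110 mm outside, 35 mm tall, walls and floor 4 mm thick (102 x 102 mm inside). Origin: centre of its underside; x and y square to its sides, z up.
- reject_tray_floor (a point): Centre of the red tray's inner floor, 4 mm above the desk, axes as the tray's.
- cup: Bystander: white paper cup, 72 mm across, 85 mm tall, standing loose. Origin: centre of its underside.
- meter: Bystander: blue glucose meter lying flat, 92 x 56 x 16 mm. Origin: centre of its underside, x along its length.
- strip_vial: Bystander: small round test-strip vial with a blue lid, 29 mm across, 48 mm tall. Origin: centre of its underside.
- oximeter: Bystander: white finger-clip pulse meter, 58 x 32 x 30 mm. Origin: centre of its underside, x along its length.
- card_reader: Bystander: flat blue card reader, 70 x 62 x 12 mm. Origin: centre of its underside.
- pen: Bystander: dark blue pen lying flat, 140 mm long, 9 mm thick. Origin: centre of its underside, x along it.
- stapler: Bystander: black stapler, 125 x 34 x 48 mm. Origin: centre of its underside, x along its length.
Things that resemble listed ones, but are neither listed nor needed, are in the scene too. Leave any yellow look-alike of the cap_green alone.

How it is judged:
On the way, in this order (a step that is already met when the one before it is completed fails the run):
1. the red-tagged bottle stands released in the red tray and the green-tagged bottle is seated in the green holder (horizontal distance between bottle_red and reject_tray_floor below 0.032 m and z of bottle_red in the frame of reject_tray_floor below 0.006 m and angle between each of bottle_red, bottle_green's own z axis and vertical below 0.1 rad and contact force between the fingers and bottle_red below 0.1 N and contact force between the fingers and cap_red below 0.1 N and horizontal distance between bottle_green and holder_pocket below 0.008 m and z of bottle_green in the frame of holder_pocket below 0.005 m), for 0.2 s.
2. the green-tagged bottle's cap is pressed down and turned past its locking teeth, with the bottle seated in the holder (horizontal distance between bottle_green and holder_pocket below 0.008 m and z of bottle_green in the frame of holder_pocket below 0.005 m and angle between bottle_green's own z axis and vertical below 0.1 rad and z of cap_green in the frame of bottle_green below 0.0802 m and angle between the x axis of cap_green and the x axis of bottle_green, either way round above 0.4 rad).
At the end, for the whole second after the job is handed in: Green cap gripped (over 1 N), still, level (0.2 rad), skirt 20-100 mm above the rim, within 35 mm of its axis. Green bottle seated in the holder: centred 8 mm, foot 5 mm, upright 0.1 rad. Red bottle closed, released, in the tray: centred 32 mm, foot 6 mm, upright 0.1 rad. Bystanders within 30 mm (all of step 1 and z of cap_red in the frame of bottle_red between 0.076 and 0.085 m and linear speed of each of bottle_red, bottle_green, cap_green below 0.02 m/s and z of cap_green in the frame of bottle_green_mouth between 0.02 and 0.1 m and horizontal distance between cap_green and bottle_green_mouth below 0.035 m and angle between cap_green's own z axis and vertical below 0.2 rad and contact force between the fingers and cap_green above 1 N and contact force between cap_green and bottle_green below 0.05 N and contact force between the fingers and bottle_green below 0.1 N and distance of each of cup, meter, strip_vial, oximeter, card_reader, pen, stapler from where it was at the start of the episode below 0.03 m); the arm keeps its last pose, push and grip.
It fails at once if a bottle is tipped over (angle between any of bottle_red, bottle_green's own z axis and vertical above 0.7 rad).
It fails at once if the red-tagged bottle's cap comes off (z of cap_red in the frame of bottle_red above 0.09 m).
It fails at once if another thing on the desk is pushed aside by more than 30 mm (distance of any of cup, meter, strip_vial, oximeter, card_reader, pen, stapler from where it was at the start of the episode above 0.03 m).
It also fails if it takes over 58 s, if anything falls off the work surface, if the arm or the gripper's body presses on something with over 40 N, if the wrist force passes 120 N, or if a joint passes its speed limit or range.

## Working session

There is one attempt and no reset: what is moved stays moved. The work goes in short steps, Python scripts to look and compute and a tool call to move; the robot and the scene stay as the last step left them, time stands still between calls to the robot, and variables do not carry over. Pictures are saved under pics/ and viewed, and the job is handed in when it is done.

Besides the shell and the picture viewer there is one more tool, called after "Emit:" as a command line: name --argument value ..., lists and objects as JSON in quotes. arm_command: Moves the arm, as the interface text tells. Shift numbers are shares of 0.4 m and turn numbers shares of 0.5 rad, none past 1 either way. Its arguments: {"type":"object","properties":{"motion":{"type":"array","items":{"type":"object","properties":{"slide":{"type":"array","items":{"type":"number"}},"turn":{"type":"array","items":{"type":"number"}}}}},"gripper":{"type":"number"},"grip_force":{"type":"number"}},"required":["motion"]}

```bash
mkdir -p pics; ls; python3 - <<'E'
from plant import robot
import cv2,numpy as np
print(robot.read_state())
for n in("top","side"):
    c=robot.read_camera(n); cv2.imwrite(f"pics/{n}0.png",c["pixels"]); print(c["intrinsics"],c["T"])
E
```

```text
pics
{'t': 0.0, 'q': array([ 1.07562406e+00,  1.31155498e-01,  1.48927889e+00,  4.20389181e-05,
        1.52301533e+00, -8.54049152e-02]), 'dq': array([ 0.00041745,  0.00094585,  0.00027096, -0.00100401,  0.00131175,
        0.00164845]), 'joint_torque': array([ 9.06308615e-04, -5.59820294e+01, -4.91768968e+01,  7.67512573e-02,
        3.55088746e-02, -8.28661564e-05]), 'tool_pos': array([0.23890147, 0.55013369, 0.40369074]), 'orientation': array([ 2.62623275e+00,  1.72255280e+00, -2.59740859e-03]), 'force': array([0.40502414, 0.90980446, 0.0793412 ]), 'wrist_torque': array([-0.04799247,  0.03794618,  0.03725845]), 'opening': 0.0928683564053008}
[[517.78044719   0.         325.94557794]
 [  0.         517.78044719 196.03160728]
 [  0.           0.           1.        ]] [[-0.01689393 -0.9968933   0.07693081  0.44136879]
 [-0.99982373  0.01747364  0.0068685  -0.01498966]
 [-0.00819143 -0.07680122 -0.99701278  1.32698359]
 [ 0.          0.          0.          1.        ]]
[[395.29695351   0.         317.51136912]
 [  0.         395.29695351 202.76074474]
 [  0.           0.           1.        ]] [[ 0.99514319 -0.03312936  0.09269563  0.49764762]
 [-0.0967134  -0.5045419   0.85795337 -0.68336933]
 [ 0.01834538 -0.86275136 -0.50529549  0.48676183]
 [ 0.          0.          0.          1.        ]]
```

View pics/top0.png

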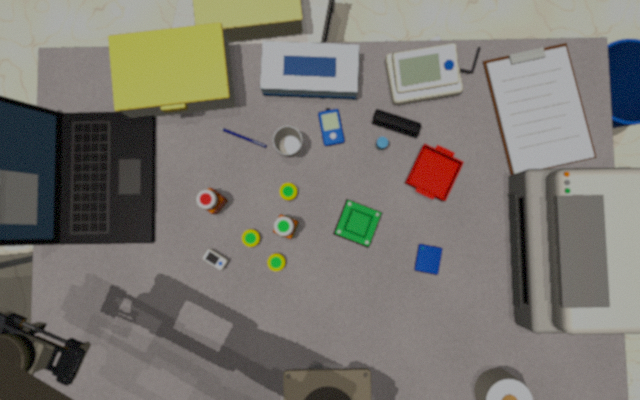

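View pics/side0.png

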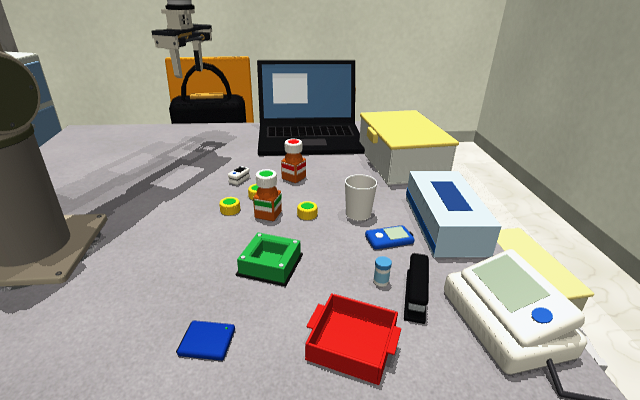

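The top view shows the red-tagged cap at about (206,199), the green-tagged cap at (285,227), the holder at (358,223) and the tray at (434,173). Yellow-rimmed look-alike caps are at (288,191), (250,238) and (276,262). Next I'll zoom in to measure.

```bash
cat > h.py <<'E'
import numpy as np,cv2
from scipy.spatial.transform import Rotation as R
def ray(c,uv):
    d=c["T"][:3,:3]@np.linalg.inv(c["intrinsics"])@np.array([uv[0],uv[1],1.]); return c["T"][:3,3],d
def onz(c,uv,z):
    o,d=ray(c,uv); return o+d*(z-o[2])/d[2]
def tri(c1,u1,c2,u2):
    o1,d1=ray(c1,u1);o2,d2=ray(c2,u2)
    s=np.linalg.lstsq(np.c_[d1,-d2],o2-o1,rcond=None)[0]
    p,q=o1+s[0]*d1,o2+s[1]*d2; return (p+q)/2,np.linalg.norm(p-q)
def proj(c,P):
    T=np.linalg.inv(c["T"]); p=c["intrinsics"]@(T[:3,:3]@np.asarray(P)+T[:3,3]); return p[:2]/p[2]
def mask(im,col):
    h=cv2.cvtColor(im,cv2.COLOR_BGR2HSV)
    if col=="g": return cv2.inRange(h,(50,120,60),(85,255,255))
    return cv2.inRange(h,(0,170,90),(6,255,255))|cv2.inRange(h,(174,170,90),(180,255,255))
def blobs(c,col,amin=20):
    n,l,s,ce=cv2.connectedComponentsWithStats(mask(c["pixels"],col))
    return [(ce[i].round(2),s[i]) for i in range(1,n) if s[i,4]>=amin],l
def crop(c,x,y,w,h,k,name):
    cv2.imwrite(name,cv2.resize(c["pixels"][y:y+h,x:x+w],None,fx=k,fy=k,interpolation=cv2.INTER_CUBIC))
E
python3 - <<'E'
from h import *
from plant import robot
t=robot.read_camera("top");s=robot.read_camera("side")
for n,c in(("top",t),("side",s)):
  for col in "gr":
    for b in blobs(c,col)[0]: print(n,col,b[0],b[1])
crop(t,180,150,130,100,6,"pics/tz.png")
crop(s,210,130,110,110,5,"pics/sz.png")
crop(t,320,120,150,130,5,"pics/tz2.png")
E
```

```text
top g [287.57 190.91] [283 186  10  10  76]
top g [357.32 222.89] [ 335  200   45   46 1240]
top g [283.05 225.76] [278 221  11  11  92]
top g [249.94 237.63] [245 233  11  10  81]
top g [275.48 262.06] [271 257  10  11  83]
top r [433.96 171.93] [ 406  145   56   55 1995]
top r [205.13 198.85] [201 195   9   9  68]
side g [265.61 172.98] [259 171  14   5  57]
side g [254.68 187.32] [252 185   6   5  22]
side g [277.03 200.69] [274 195   7  12  35]
side g [228.91 201.04] [223 199  13   5  54]
side g [262.6  203.66] [254 200  18   8  77]
side g [306.9 205.5] [301 203  13   6  60]
side g [268.73 257.16] [ 237  233   63   50 2149]
side r [293.03 141.13] [288 139  11   5  30]
side r [301.06 165.69] [297 162   9   8  32]
side r [287.67 166.93] [282 164  12   7  43]
side r [352.28 337.24] [ 305  294   96   91 5860]
```

View pics/tz.png

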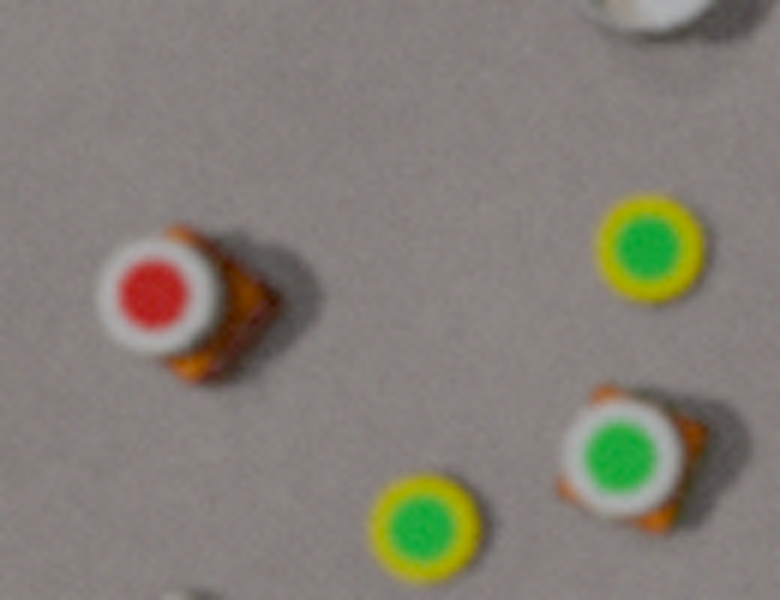

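View pics/sz.png

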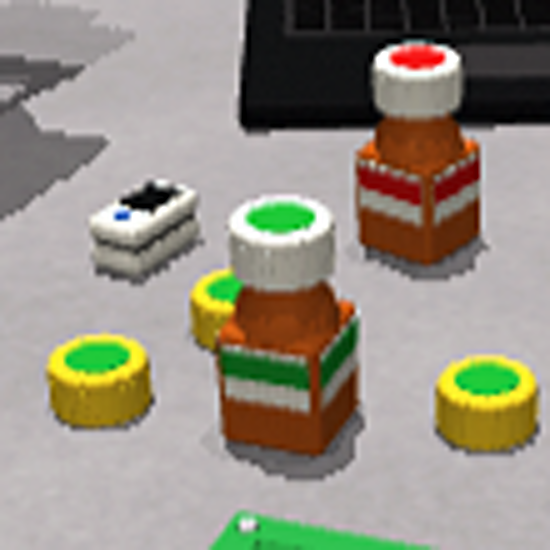

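View pics/tz2.png

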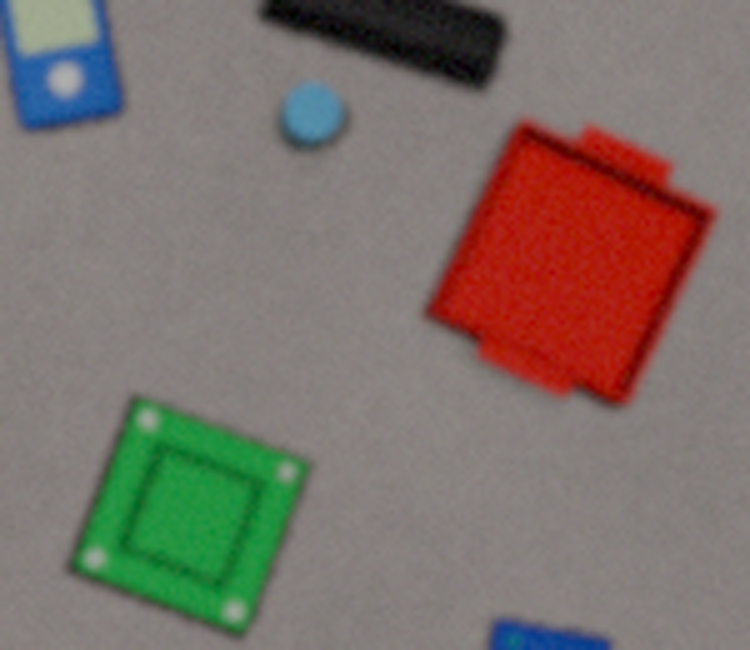

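```bash
python3 - <<'E'
from h import *
from plant import robot
t=robot.read_camera("top");s=robot.read_camera("side")
for nm,ut,us in(("green",(283.05,225.76),(265.61,172.98)),("red",(205.13,198.85),(293.03,141.13))):
    print(nm,"cap top tri",tri(t,ut,s,us),"onz",onz(t,ut,.106),onz(s,us,.106))
# holder & tray
for nm,col,big,z in(("holder","g",1240,.036),("tray","r",1995,.035)):
    n,l,st,ce=cv2.connectedComponentsWithStats(mask(t["pixels"],col))
    i=1+np.argmax(st[1:,4]); m=(l==i).astype(np.uint8)
    if nm=="tray": m=cv2.morphologyEx(m,cv2.MORPH_OPEN,np.ones((25,25),np.uint8)) if 0 else m
    cn=max(cv2.findContours(m,cv2.RETR_EXTERNAL,cv2.CHAIN_APPROX_NONE)[0],key=cv2.contourArea)
    r=cv2.minAreaRect(cn); b=cv2.boxPoints(r)
    W=np.array([onz(t,p,z) for p in b]); e=np.diff(np.r_[W,W[:1]],axis=0)
    print(nm,onz(t,r[0],z),np.linalg.norm(e,axis=1),np.degrees(np.arctan2(e[:,1],e[:,0]))%90)
# bottle yaw B: stripe
def stripe(roi,col):
    x,y,w,h=roi; m=mask(s["pixels"],col)[y:y+h,x:x+w]; ys,xs=np.nonzero(m)
    cols=[(u+x,ys[xs==u].mean()+y) for u in np.unique(xs) if (xs==u).sum()>=3]
    c=np.array(cols); k,b=np.polyfit(c[:,0],c[:,1],1)
    P=[onz(s,(u,k*u+b),.031) for u in(c[0,0],c[-1,0])]; d=P[1]-P[0]
    print(col,roi,len(c),"len",np.linalg.norm(d),"yaw",np.degrees(np.arctan2(d[1],d[0]))%90)
stripe((254,200,18,8),"g");stripe((274,195,7,12),"g");stripe((282,164,12,7),"r");stripe((297,162,9,8),"r")
# A
hsv=cv2.cvtColor(t["pixels"],cv2.COLOR_BGR2HSV)
for nm,(x,y,w,h) in(("green",(265,205,42,42)),("red",(188,180,45,42))):
    sub=cv2.resize(t["pixels"][y:y+h,x:x+w],None,fx=8,fy=8,interpolation=cv2.INTER_CUBIC)
    hs=cv2.cvtColor(sub,cv2.COLOR_BGR2HSV)
    am=cv2.inRange(hs,(0,110,40),(25,255,255))
    wh=cv2.inRange(hs,(0,0,175),(180,60,255))
    m=am|wh; cn=np.vstack(cv2.findContours(m,cv2.RETR_EXTERNAL,cv2.CHAIN_APPROX_NONE)[0])
    r=cv2.minAreaRect(cn); b=cv2.boxPoints(r)/8+[x,y]
    W=np.array([onz(t,p,.055) for p in b]); e=np.diff(np.r_[W,W[:1]],axis=0)
    print(nm,"A",W.mean(0),np.linalg.norm(e,axis=1),np.degrees(np.arctan2(e[:,1],e[:,0]))%90)
    cv2.drawContours(sub,[np.int32((b-[x,y])*8)],-1,(255,0,0),1); cv2.imwrite(f"pics/A{nm}.png",sub)
E
```

```text
green cap top tri (array([0.46716075, 0.09556464, 0.10725576]), np.float64(0.00016517887868232672)) onz [0.46710472 0.09567401 0.106     ] [0.46714243 0.09815072 0.106     ]
red cap top tri (array([0.53424886, 0.27948373, 0.1068246 ]), np.float64(0.0008159295982712484)) onz [0.53390223 0.27967936 0.106     ] [0.53473895 0.28164557 0.106     ]
holder [ 0.47269163 -0.08367406  0.036     ] [0.09060773 0.09172884 0.090383   0.09128898] [67.88831948 67.88915654 67.60929975 68.03088019]
tray [ 0.59775147 -0.27845369  0.035     ] [0.12757111 0.1084735  0.12713522 0.10778348] [62.7992869  62.68318917 62.4883166  62.91515172]
g (254, 200, 18, 8) 18 len 0.042904512372507295 yaw 64.01668592898955
g (274, 195, 7, 12) 7 len 0.037667133087093886 yaw 68.16898515896615
r (282, 164, 12, 7) 12 len 0.03725210606362062 yaw 50.63395528135469
r (297, 162, 9, 8) 9 len 0.03689693954796661 yaw 50.53510043540504
green A [0.46527819 0.093179   0.055     ] [0.04967012 0.05062518 0.04960032 0.05048895] [68.29298764 68.00421315 68.13596336 68.08284909]
red A [0.53290819 0.27554219 0.055     ] [0.05184988 0.06254692 0.05171318 0.06240509] [51.37973583 50.97582612 51.22349669 51.10059968]
```

```bash
cat > plan.py <<'E'
# usage: plan.py x y z yawdeg nrows : TCP target, prints slide/turn shares
import sys
from h import *
from plant import robot
def plan(x,y,z,yaw,n):
    st=robot.read_state(); p=st["tool_pos"].copy(); r=R.from_rotvec(st["orientation"])
    a=np.radians(yaw); c,s=np.cos(a),np.sin(a)
    tgt=R.from_matrix(np.array([[c,s,0],[s,-c,0],[0,0,-1]]))
    dv=(r.inv()*tgt).as_rotvec()/n; dp=(np.array([x,y,z])-p)/n
    print("t",round(st["t"],2),"p",p.round(4),"yaw",np.degrees(np.arctan2(*r.as_matrix()[1::-1,0])).round(2),"tilt",np.degrees(np.arccos(-r.as_matrix()[2,2])).round(2),"F",st["force"].round(1),"open",round(st["opening"],4),"q6",np.degrees(st["q"][5]).round(1))
    print("dist/row mm",(np.linalg.norm(dp)*1e3).round(1),"turn/row",(dv/.5).round(3))
    for i in range(n):
        print((r.inv().apply(dp)/.4).round(3)); r=r*R.from_rotvec(dv)
        if np.linalg.norm(dv)<.004: break
if __name__=="__main__": plan(*map(float,sys.argv[1:5]),int(sys.argv[5]))
E
python3 plan.py .5342 .2795 .36 66.5 11
```

```text
t 0.3 p [0.239  0.5503 0.4044] yaw 66.52 tilt 0.04 F [ 0.1 -0.7  0.6] open 0.0927 q6 -4.9
dist/row mm 36.6 turn/row [0. 0. 0.]
[-0.03   0.086  0.01 ]
```

Emit:
arm_command --motion '[{"slide":[-0.03,0.086,0.01],"turn":[0,0,0]},{"slide":[-0.03,0.086,0.01],"turn":[0,0,0]},{"slide":[-0.03,0.086,0.01],"turn":[0,0,0]},{"slide":[-0.03,0.086,0.01],"turn":[0,0,0]},{"slide":[-0.03,0.086,0.01],"turn":[0,0,0]}]' --gripper 100 --grip_force 20

```text
t: 0.72
tool_pos: [0.3737, 0.4255, 0.3846]
orientation: [-2.626, -1.724, -0.0]
force: [0.1, 0.6, 0.1]
opening: 0.0929
```

Emit:
arm_command --motion '[{"slide":[-0.03,0.086,0.01],"turn":[0,0,0]},{"slide":[-0.03,0.086,0.01],"turn":[0,0,0]},{"slide":[-0.03,0.086,0.01],"turn":[0,0,0]},{"slide":[-0.03,0.086,0.01],"turn":[0,0,0]},{"slide":[-0.03,0.086,0.01],"turn":[0,0,0]}]'

```text
t: 1.13
tool_pos: [0.5078, 0.3017, 0.3646]
orientation: [-2.627, -1.723, -0.0]
force: [0.7, -0.2, -0.3]
opening: 0.093
```

```bash
python3 plan.py .5342 .2795 .262 66.5 5
```

```text
t 1.13 p [0.5078 0.3017 0.3646] yaw 66.52 tilt 0.01 F [ 0.7 -0.2 -0.3] open 0.093 q6 -40.8
dist/row mm 21.7 turn/row [ 0. -0.  0.]
[-0.005  0.017  0.051]
```

Emit:
arm_command --motion '[{"slide":[-0.013,0.042,0.02],"turn":[0,0,0]},{"slide":[-0.012,0.043,0.035],"turn":[0,0,0]},{"slide":[0,0,0.07],"turn":[0,0,0]},{"slide":[0,0,0.07],"turn":[0,0,0]},{"slide":[0,0,0.06],"turn":[0,0,0]}]'

```text
t: 1.55
tool_pos: [0.534, 0.2798, 0.2611]
orientation: [-2.628, -1.721, 0.001]
force: [0.7, 0.2, -0.5]
opening: 0.0932
```

```bash
python3 plan.py .5342 .2795 .262 66.5 5;  python3 - <<'E'
from h import *
from plant import robot
t=robot.read_camera("top");s=robot.read_camera("side")
crop(s,230,90,130,110,5,"pics/g1s.png"); 
E
```

```text
t 1.55 p [0.534  0.2798 0.2611] yaw 66.46 tilt 0.03 F [ 0.7  0.2 -0.5] open 0.0932 q6 -43.7
dist/row mm 0.2 turn/row [-0.  0. -0.]
[-0.  0. -0.]
```

View pics/g1s.png

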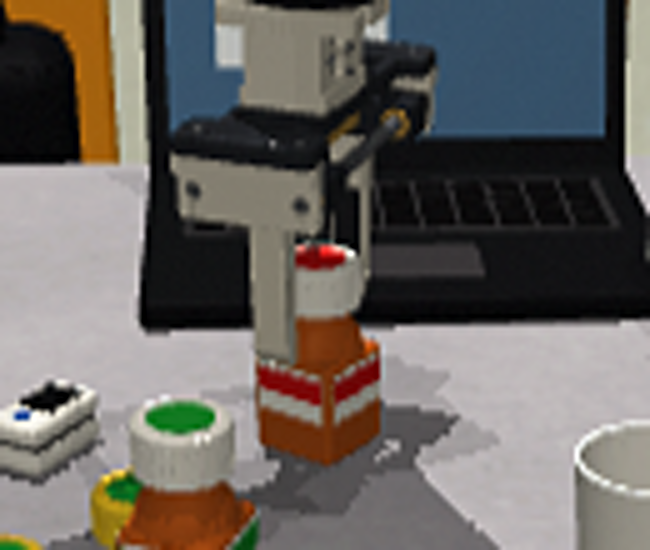

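The jaws straddle the red-tagged cap, with the near finger in front of it. Closing now.

Emit:
arm_command --motion '[{"slide":[0,0,0]},{"slide":[0,0,0]},{"slide":[0,0,0]},{"slide":[0,0,0]},{"slide":[0,0,0]}]' --gripper 0 --grip_force 25

```text
invalid input at $.motion[0]: expected keys slide, turn
```

Emit:
arm_command --motion '[{"slide":[0,0,0],"turn":[0,0,0]},{"slide":[0,0,0],"turn":[0,0,0]},{"slide":[0,0,0],"turn":[0,0,0]},{"slide":[0,0,-0.01],"turn":[0,0,0]},{"slide":[0,0,-0.02],"turn":[0,0,0]}]'

```text
t: 2.07
tool_pos: [0.5339, 0.2806, 0.2757]
orientation: [2.627, 1.723, 0.001]
force: [-0.8, 0.1, 0.1]
opening: 0.0932
```

The first call was refused because it left out "turn", so the gripper never closed and the arm rose 12 mm with the jaws open. I'll lower it again and close.

Emit:
arm_command --motion '[{"slide":[0,0,0.03],"turn":[0,0,0]},{"slide":[0,0,0.004],"turn":[0,0,0]},{"slide":[0,0,0],"turn":[0,0,0]},{"slide":[0,0,0],"turn":[0,0,0]},{"slide":[0,0,0],"turn":[0,0,0]}]'

```text
t: 2.48
tool_pos: [0.5338, 0.2804, 0.2609]
orientation: [-2.627, -1.723, 0.001]
force: [-1.1, 0.8, 0.8]
opening: 0.093
```

Emit:
arm_command --motion '[{"slide":[0,0,0],"turn":[0,0,0]},{"slide":[0,0,0],"turn":[0,0,0]},{"slide":[0,0,0],"turn":[0,0,0]},{"slide":[0,0,0],"turn":[0,0,0]},{"slide":[0,0,0],"turn":[0,0,0]}]' --gripper 0 --grip_force 25

```text
t: 2.9
tool_pos: [0.534, 0.2805, 0.2612]
orientation: [2.627, 1.723, 0.0]
force: [-0.9, 0.2, -0.5]
opening: 0.064
```

Emit:
arm_command --motion '[{"slide":[0,0,0],"turn":[0,0,0]},{"slide":[0,0,0],"turn":[0,0,0]},{"slide":[0,0,0],"turn":[0,0,0]},{"slide":[0,0,0],"turn":[0,0,0]},{"slide":[0,0,0],"turn":[0,0,0]}]'

```text
t: 3.32
tool_pos: [0.5339, 0.2804, 0.2611]
orientation: [2.627, 1.723, -0.0]
force: [-0.1, -0.3, 0.3]
opening: 0.046
```

Emit:
arm_command --motion '[{"slide":[0,0,0],"turn":[0,0,0]},{"slide":[0,0,0],"turn":[0,0,0]},{"slide":[0,0,-0.015],"turn":[0,0,0]},{"slide":[0,0,-0.04],"turn":[0,0,0]},{"slide":[0,0,-0.07],"turn":[0,0,0]}]'

```text
t: 3.73
tool_pos: [0.5325, 0.2799, 0.3079]
orientation: [-2.626, -1.722, 0.011]
force: [-0.0, 0.4, -1.8]
opening: 0.0461
```

Emit:
arm_command --motion '[{"slide":[0,0,-0.08],"turn":[0,0,0]},{"slide":[0,0,-0.06],"turn":[0,0,0]},{"slide":[0,0,-0.03],"turn":[0,0,0]},{"slide":[0,0,0],"turn":[0,0,0]},{"slide":[0,0,0],"turn":[0,0,0]}]'

```text
t: 4.15
tool_pos: [0.534, 0.2805, 0.3789]
orientation: [2.627, 1.723, 0.001]
force: [-0.2, -0.3, -2.8]
opening: 0.0459
```

```bash
python3 - <<'E'
from h import *
from plant import robot
t=robot.read_camera("top");s=robot.read_camera("side")
crop(s,210,60,160,130,5,"pics/g2s.png"); cv2.imwrite("pics/g2t.png",t["pixels"])
# tray: inner via corner of outside, opened to drop handles
n,l,st,ce=cv2.connectedComponentsWithStats(mask(t["pixels"],"r")); 
# tray handles are symmetric; verify centre on the two diagonals
E
python3 plan.py .596 -.277 .38 66.5 15
```

```text
t 4.25 p [0.5334 0.2803 0.3766] yaw 66.52 tilt 0.21 F [-0.4 -0.9 -2.6] open 0.046 q6 -43.7
dist/row mm 37.4 turn/row [-0.  0.  0.]
[-0.081  0.047 -0.   ]
```

View pics/g2s.png

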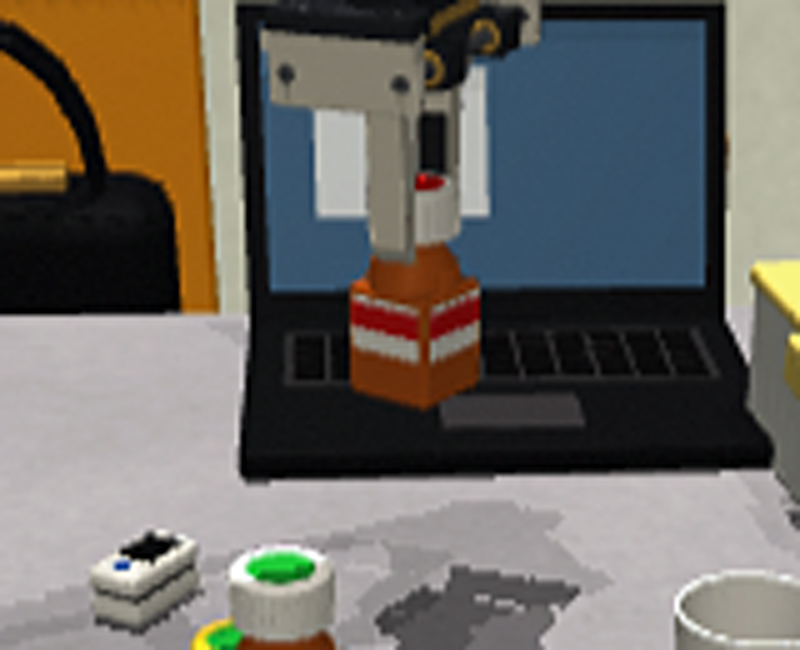

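The bottle hangs upright from the gripper, its foot about 0.115 m up. Carrying it to the tray.

Emit:
arm_command --motion '[{"slide":[-0.03,0.017,-0.01],"turn":[0,0,0]},{"slide":[-0.06,0.035,-0.01],"turn":[0,0,0]},{"slide":[-0.08,0.047,0],"turn":[0,0,0]},{"slide":[-0.08,0.047,0],"turn":[0,0,0]},{"slide":[-0.08,0.047,0],"turn":[0,0,0]}]'

```text
t: 4.67
tool_pos: [0.5516, 0.1267, 0.3855]
orientation: [-2.626, -1.724, 0.004]
force: [0.4, -0.5, -1.5]
opening: 0.046
```

Emit:
arm_command --motion '[{"slide":[-0.08,0.047,0],"turn":[0,0,0]},{"slide":[-0.08,0.047,0],"turn":[0,0,0]},{"slide":[-0.08,0.047,0],"turn":[0,0,0]},{"slide":[-0.08,0.047,0],"turn":[0,0,0]},{"slide":[-0.08,0.047,0],"turn":[0,0,0]}]'

```text
t: 5.08
tool_pos: [0.5738, -0.058, 0.3855]
orientation: [-2.626, -1.722, 0.003]
force: [0.4, 0.1, -0.8]
opening: 0.0459
```

Emit:
arm_command --motion '[{"slide":[-0.08,0.047,0],"turn":[0,0,0]},{"slide":[-0.08,0.047,0],"turn":[0,0,0]},{"slide":[-0.08,0.047,0],"turn":[0,0,0]},{"slide":[-0.07,0.04,0],"turn":[0,0,0]},{"slide":[-0.04,0.025,0],"turn":[0,0,0]}]'

```text
t: 5.5
tool_pos: [0.5933, -0.2209, 0.3851]
orientation: [-2.628, -1.719, 0.004]
force: [0.1, 0.8, -0.4]
opening: 0.0457
```

```bash
python3 plan.py .596 -.277 .30 66.5 5;python3 - <<'E'
from h import *
from plant import robot
t=robot.read_camera("top");s=robot.read_camera("side")
cv2.imwrite("pics/g3s.png",s["pixels"]); cv2.imwrite("pics/g3t.png",t["pixels"])
E
```

```text
t 5.5 p [ 0.5933 -0.2209  0.3851] yaw 66.37 tilt 0.17 F [ 0.1  0.8 -0.4] open 0.0457 q6 -91.4
dist/row mm 20.4 turn/row [-0.001  0.001 -0.001]
[-0.025  0.013  0.043]
```

View pics/g3s.png

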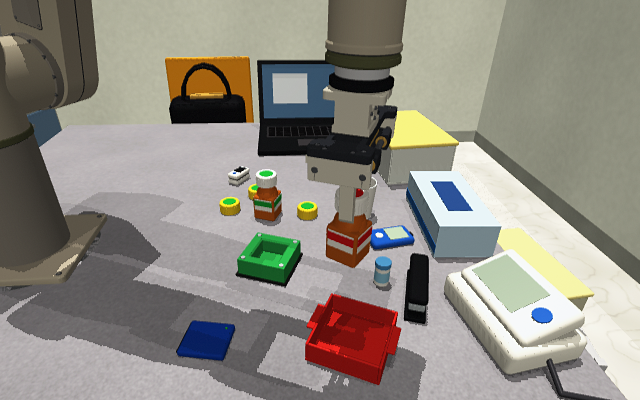

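Emit:
arm_command --motion '[{"slide":[-0.06,0.03,0],"turn":[0,0,0]},{"slide":[-0.05,0.025,0],"turn":[0,0,0]},{"slide":[-0.016,0.01,0.04],"turn":[0,0,0]},{"slide":[0,0,0.07],"turn":[0,0,0]},{"slide":[0,0,0.07],"turn":[0,0,0]}]'

```text
t: 6.02
tool_pos: [0.598, -0.2737, 0.3145]
orientation: [2.627, 1.722, 0.001]
force: [0.2, -0.3, -1.3]
opening: 0.0459
```

```bash
python3 plan.py .596 -.277 .268 66.5 5;python3 - <<'E'
from h import *
from plant import robot
s=robot.read_camera("side")
crop(s,270,180,160,200,3,"pics/g4s.png")
E
```

```text
t 6.02 p [ 0.598  -0.2737  0.3145] yaw 66.49 tilt 0.06 F [ 0.2 -0.3 -1.3] open 0.0459 q6 -95.5
dist/row mm 9.3 turn/row [ 0. -0. -0.]
[-0.002 -0.     0.023]
```

View pics/g4s.png

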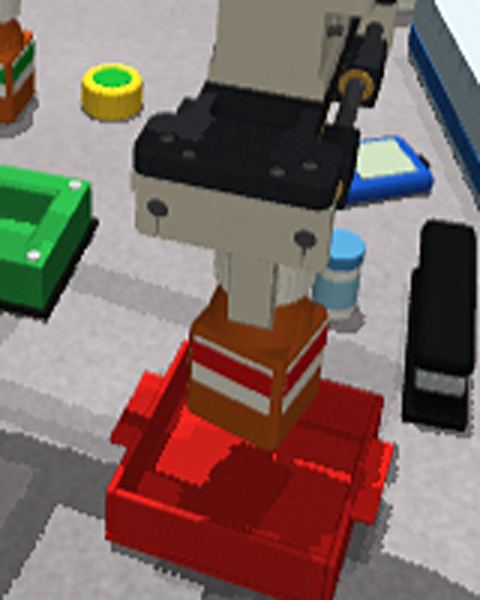

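The bottle hangs above the tray, so I'll lower it. I expect the floor at TCP z ≈ 0.265.

Emit:
arm_command --motion '[{"slide":[-0.004,0,0.04],"turn":[0,0,0]},{"slide":[-0.004,0,0.04],"turn":[0,0,0]},{"slide":[0,0,0.025],"turn":[0,0,0]},{"slide":[0,0,0.01],"turn":[0,0,0]},{"slide":[0,0,0.004],"turn":[0,0,0]}]'

```text
t: 6.48
tool_pos: [0.5965, -0.2756, 0.2665]
orientation: [-2.625, -1.722, 0.002]
force: [0.3, 0.4, -1.7]
opening: 0.0458
```

Emit:
arm_command --motion '[{"slide":[0,0,0.003],"turn":[0,0,0]},{"slide":[0,0,0.002],"turn":[0,0,0]},{"slide":[0,0,0],"turn":[0,0,0]},{"slide":[0,0,0],"turn":[0,0,0]},{"slide":[0,0,0],"turn":[0,0,0]}]'

```text
t: 6.9
tool_pos: [0.5971, -0.2764, 0.2663]
orientation: [2.626, 1.723, 0.001]
force: [-1.4, 0.3, -1.8]
opening: 0.046
```

Emit:
arm_command --motion '[{"slide":[0,0,0.003],"turn":[0,0,0]},{"slide":[0,0,0.002],"turn":[0,0,0]},{"slide":[0,0,0],"turn":[0,0,0]},{"slide":[0,0,0],"turn":[0,0,0]},{"slide":[0,0,0],"turn":[0,0,0]}]'

```text
t: 7.32
tool_pos: [0.5972, -0.2766, 0.2643]
orientation: [2.626, 1.722, 0.001]
force: [1.2, -1.2, 4.5]
opening: 0.0459
```

```bash
python3 plan.py .596 -.277 .264 66.5 5;python3 - <<'E'
from h import *
from plant import robot
s=robot.read_camera("side")
crop(s,270,180,160,200,3,"pics/g5s.png")
E
```

```text
t 7.32 p [ 0.5972 -0.2766  0.2643] yaw 66.52 tilt 0.08 F [ 1.2 -1.2  4.5] open 0.0459 q6 -95.8
dist/row mm 0.3 turn/row [0.001 0.    0.   ]
[-0. -0.  0.]
```

View pics/g5s.png

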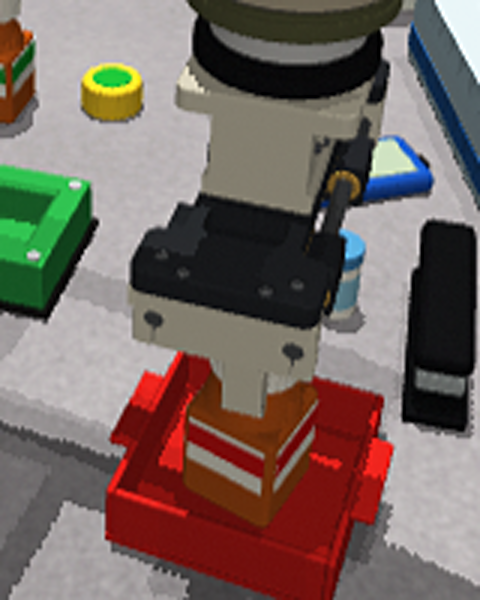

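The force reads +4.5 N up, so the bottle stands on the tray floor. Releasing it.

Emit:
arm_command --motion '[{"slide":[0,0,0],"turn":[0,0,0]},{"slide":[0,0,0],"turn":[0,0,0]},{"slide":[0,0,0],"turn":[0,0,0]},{"slide":[0,0,0],"turn":[0,0,0]},{"slide":[0,0,0],"turn":[0,0,0]}]' --gripper 100

```text
t: 7.78
tool_pos: [0.5968, -0.2761, 0.263]
orientation: [-2.626, -1.723, 0.001]
force: [-0.1, -0.4, -0.3]
opening: 0.0747
```

Emit:
arm_command --motion '[{"slide":[0,0,0],"turn":[0,0,0]},{"slide":[0,0,-0.03],"turn":[0,0,0]},{"slide":[0,0,-0.07],"turn":[0,0,0]},{"slide":[0,0,-0.09],"turn":[0,0,0]},{"slide":[0,0,-0.07],"turn":[0,0,0]}]'

```text
t: 8.2
tool_pos: [0.5969, -0.2763, 0.3706]
orientation: [2.626, 1.723, 0.001]
force: [-0.3, 0.1, 1.4]
opening: 0.0929
```

```bash
python3 plan.py .4671 .0956 .36 6 14; python3 - <<'E'
from h import *
from plant import robot
t=robot.read_camera("top");s=robot.read_camera("side")
crop(s,270,180,160,200,3,"pics/g6s.png")
for col in "gr":
  for b in blobs(t,col)[0]: print(col,*b)
# white dots of holder
x,y,w,h=325,190,65,66
hs=cv2.cvtColor(t["pixels"][y:y+h,x:x+w],cv2.COLOR_BGR2HSV)
m=cv2.inRange(hs,(45,0,140),(95,110,255)); n,l,st,ce=cv2.connectedComponentsWithStats(m)
for i in range(1,n):print(ce[i]+[x,y],st[i,4],onz(t,ce[i]+[x,y],.036))
E
```

```text
t 8.2 p [ 0.5969 -0.2763  0.3706] yaw 66.52 tilt 0.06 F [-0.3  0.1  1.4] open 0.0929 q6 -95.8
dist/row mm 28.1 turn/row [ 0.    -0.     0.151]
[ 0.052 -0.048  0.002]
[ 0.048 -0.051  0.002]
[ 0.044 -0.055  0.002]
[ 0.04  -0.058  0.002]
[ 0.035 -0.061  0.002]
[ 0.03  -0.063  0.002]
[ 0.026 -0.066  0.002]
[ 0.021 -0.067  0.002]
[ 0.015 -0.069  0.002]
[ 0.01  -0.07   0.002]
[ 0.005 -0.07   0.002]
[-0.    -0.07   0.002]
[-0.006 -0.07   0.002]
[-0.011 -0.069  0.002]
g [287.59 190.79] [283 186  10  10  75]
g [357.33 222.96] [ 335  200   45   46 1241]
g [283.07 225.81] [278 221  11  11  91]
g [249.96 237.55] [245 233  11  10  80]
g [275.5 262. ] [271 257  10  11  82]
r [438.55 148.35] [437 146   5   6  20]
r [416.38 175.47] [406 160  20  32 357]
r [447.79 187.92] [441 172  15  28 102]
[349.17647059 203.17647059] 17 [ 0.52207361 -0.06379884  0.036     ]
[376.76923077 214.15384615] 13 [ 0.49347426 -0.13197038  0.036     ]
[338.52941176 231.35294118] 17 [ 0.45233508 -0.03590221  0.036     ]
[366.5 241.5] 12 [ 0.42603017 -0.10484302  0.036     ]
```

View pics/g6s.png

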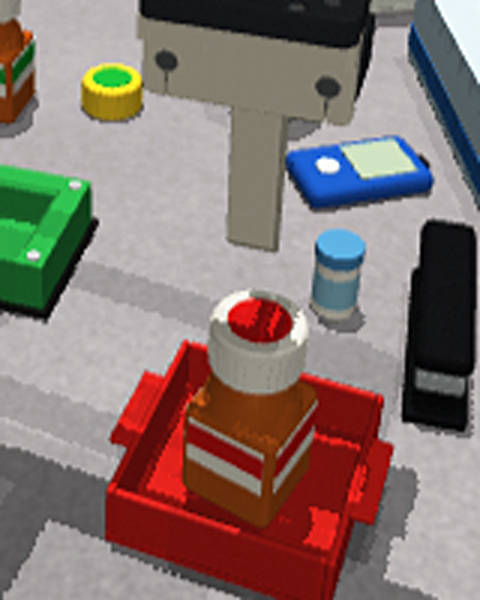

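The red-tagged bottle stands upright and released, near the middle of the tray. From its four dots, the holder centre is (0.4735, -0.0841) at 68.1° yaw. The green bottle reads about 68°, so it shouldn't need turning to fit.

Emit:
arm_command --motion '[{"slide":[0.052,-0.048,0.002],"turn":[0,0,0.151]},{"slide":[0.048,-0.051,0.002],"turn":[0,0,0.151]},{"slide":[0.044,-0.055,0.002],"turn":[0,0,0.151]},{"slide":[0.04,-0.058,0.002],"turn":[0,0,0.151]},{"slide":[0.035,-0.061,0.002],"turn":[0,0,0.151]}]'

```text
t: 8.72
tool_pos: [0.5501, -0.1421, 0.3637]
orientation: [-2.906, -1.194, -0.0]
force: [-0.2, 0.4, -0.2]
opening: 0.0931
```

Emit:
arm_command --motion '[{"slide":[0.03,-0.063,0.002],"turn":[0,0,0.151]},{"slide":[0.026,-0.066,0.002],"turn":[0,0,0.151]},{"slide":[0.021,-0.067,0.002],"turn":[0,0,0.151]},{"slide":[0.015,-0.069,0.002],"turn":[0,0,0.151]},{"slide":[0.01,-0.07,0.002],"turn":[0,0,0.151]}]'

```text
t: 9.13
tool_pos: [0.5035, -0.0091, 0.3599]
orientation: [3.078, 0.627, 0.001]
force: [0.6, 0.2, 0.2]
opening: 0.0933
```

Emit:
arm_command --motion '[{"slide":[0.005,-0.07,0.002],"turn":[0,0,0.151]},{"slide":[0,-0.07,0.002],"turn":[0,0,0.151]},{"slide":[-0.006,-0.07,0.002],"turn":[0,0,0.151]},{"slide":[-0.011,-0.069,0.002],"turn":[0,0,0.151]},{"slide":[0,0,0],"turn":[0,0,0]}]'

```text
t: 9.55
tool_pos: [0.4657, 0.099, 0.3565]
orientation: [-3.136, -0.16, 0.001]
force: [0.3, -0.6, -0.3]
opening: 0.093
```

```bash
python3 plan.py .4671 .0956 .262 6 5
```

```text
t 9.55 p [0.4657 0.099  0.3565] yaw 5.84 tilt 0.1 F [ 0.3 -0.6 -0.3] open 0.093 q6 -0.1
dist/row mm 18.9 turn/row [-0.001  0.    -0.001]
[0.001 0.002 0.047]
```

Emit:
arm_command --motion '[{"slide":[0.002,0.005,0.04],"turn":[0,0,0]},{"slide":[0.002,0.003,0.06],"turn":[0,0,0]},{"slide":[0,0,0.06],"turn":[0,0,0]},{"slide":[0,0,0.05],"turn":[0,0,0]},{"slide":[0,0,0.025],"turn":[0,0,0]}]'

```text
t: 9.97
tool_pos: [0.4682, 0.0921, 0.2598]
orientation: [3.137, 0.164, -0.005]
force: [-0.7, -0.2, 0.3]
opening: 0.0932
```

```bash
python3 plan.py .4671 .0956 .262 6 5; python3 - <<'E'
from h import *
from plant import robot
s=robot.read_camera("side")
crop(s,190,90,160,150,5,"pics/h1s.png")
E
```

```text
t 9.97 p [0.4682 0.0921 0.2598] yaw 6.0 tilt 0.19 F [-0.7 -0.2  0.3] open 0.0932 q6 -1.0
dist/row mm 0.8 turn/row [ 0.     0.001 -0.   ]
[-0.    -0.002 -0.001]
```

View pics/h1s.png

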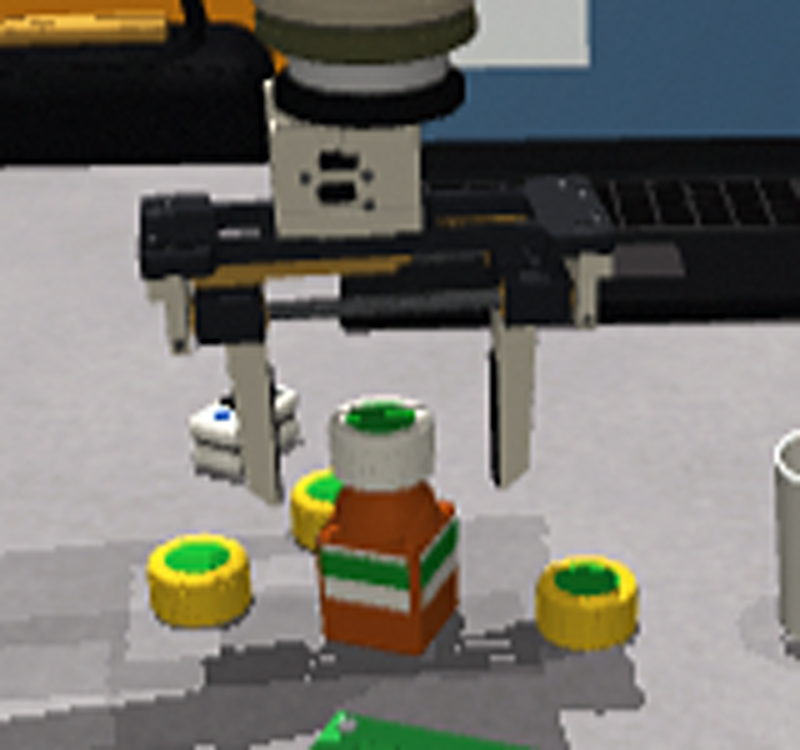

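Emit:
arm_command --motion '[{"slide":[-0.001,-0.009,-0.005],"turn":[0,0,0]},{"slide":[0,0,0],"turn":[0,0,0]},{"slide":[0,0,0],"turn":[0,0,0]},{"slide":[0,0,0],"turn":[0,0,0]},{"slide":[0,0,0],"turn":[0,0,0]}]' --gripper 0 --grip_force 30

```text
t: 10.43
tool_pos: [0.4689, 0.0961, 0.2656]
orientation: [-3.137, -0.164, -0.003]
force: [0.0, -1.4, 0.0]
opening: 0.0643
```

Emit:
arm_command --motion '[{"slide":[0,0,0],"turn":[0,0,0]},{"slide":[0,0,0],"turn":[0,0,0]},{"slide":[0,0,0],"turn":[0,0,0]},{"slide":[0,0,0],"turn":[0,0,0]},{"slide":[0,0,0],"turn":[0,0,0]}]'

```text
t: 10.85
tool_pos: [0.4684, 0.0961, 0.2644]
orientation: [3.137, 0.163, 0.0]
force: [-0.4, -0.6, 1.1]
opening: 0.0459
```

Emit:
arm_command --motion '[{"slide":[0,0,0],"turn":[0,0,0]},{"slide":[0,0,0],"turn":[0,0,0]},{"slide":[0,0,-0.015],"turn":[0,0,0]},{"slide":[0,0,-0.04],"turn":[0,0,0]},{"slide":[0,0,-0.06],"turn":[0,0,0]}]'

```text
t: 11.27
tool_pos: [0.4672, 0.096, 0.3084]
orientation: [3.137, 0.163, -0.009]
force: [0.0, 0.6, -1.6]
opening: 0.0461
```

```bash
python3 plan.py .4735 -.0841 .35 6 8
```

```text
t 11.27 p [0.4672 0.096  0.3084] yaw 5.96 tilt 0.31 F [ 0.   0.6 -1.6] open 0.0461 q6 -0.5
dist/row mm 23.1 turn/row [-0.     0.001 -0.   ]
[-0.004  0.056 -0.013]
```

Emit:
arm_command --motion '[{"slide":[0,0.02,-0.04],"turn":[0,0,0]},{"slide":[-0.004,0.06,-0.02],"turn":[0,0,0]},{"slide":[-0.006,0.075,0],"turn":[0,0,0]},{"slide":[-0.006,0.075,0],"turn":[0,0,0]},{"slide":[-0.006,0.075,0],"turn":[0,0,0]}]'

```text
t: 11.68
tool_pos: [0.4722, -0.0272, 0.3348]
orientation: [3.137, 0.165, 0.001]
force: [0.6, -0.5, -0.9]
opening: 0.0458
```

Emit:
arm_command --motion '[{"slide":[-0.006,0.075,0],"turn":[0,0,0]},{"slide":[-0.003,0.045,0],"turn":[0,0,0]},{"slide":[-0.001,0.02,0],"turn":[0,0,0]},{"slide":[0,0,0],"turn":[0,0,0]},{"slide":[0,0,0],"turn":[0,0,0]}]'

```text
t: 12.1
tool_pos: [0.4741, -0.0819, 0.3342]
orientation: [-3.137, -0.162, 0.001]
force: [-0.0, 0.9, -2.0]
opening: 0.0457
```

```bash
python3 plan.py .4735 -.0841 .33 6 5;python3 - <<'E'
from h import *
from plant import robot
s=robot.read_camera("side");t=robot.read_camera("top")
cv2.imwrite("pics/h2s_full.png",s["pixels"]);cv2.imwrite("pics/h2t_full.png",t["pixels"])
crop(s,200,110,150,180,3.3,"pics/h2s.png")
crop(t,300,170,110,90,7,"pics/h2t.png")
E
```

```text
t 12.1 p [ 0.4741 -0.0819  0.3342] yaw 5.91 tilt 0.05 F [-0.   0.9 -2. ] open 0.0457 q6 -21.8
dist/row mm 1.0 turn/row [-0.     0.    -0.001]
[-0.     0.001  0.002]
```

View pics/h2s.png

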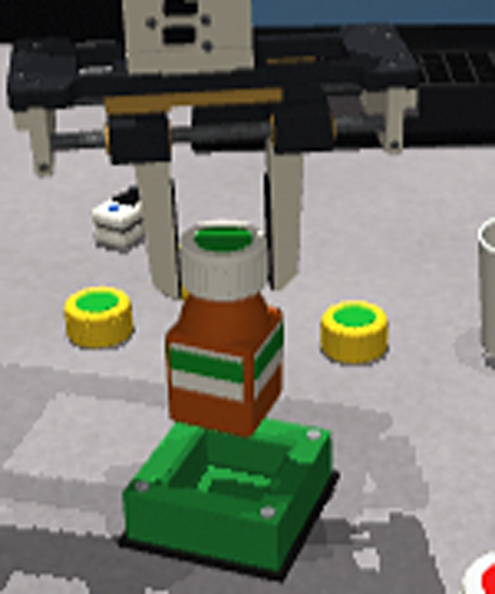

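View pics/h2t.png

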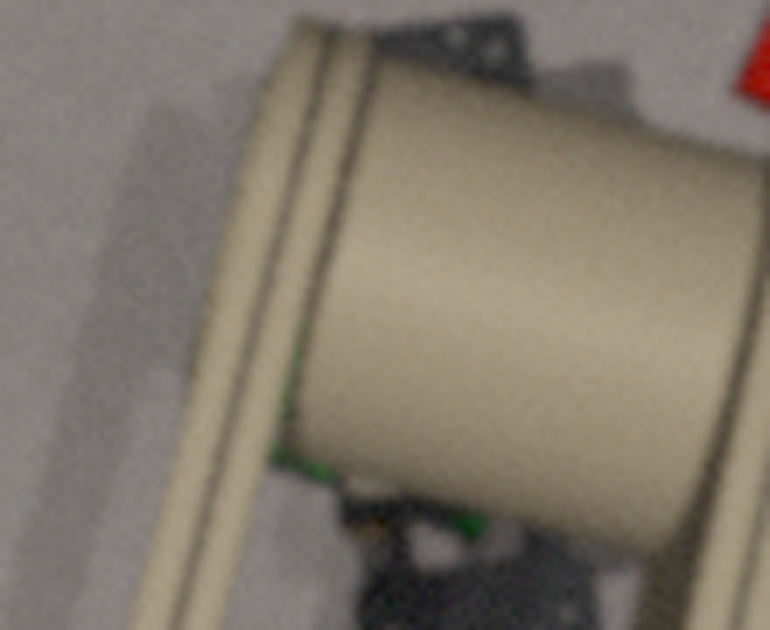

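```bash
python3 - <<'E'
from h import *
from plant import robot
s=robot.read_camera("side"); im=s["pixels"]; x0,y0=200,110
st=robot.read_state(); zf=st["tool_pos"][2]-.2644; print("foot z",zf)
# dots
hs=cv2.cvtColor(im,cv2.COLOR_BGR2HSV)
x,y,w,h=232,230,75,60
m=cv2.inRange(hs[y:y+h,x:x+w],(0,0,150),(180,110,255)); n,l,sx,ce=cv2.connectedComponentsWithStats(m)
for i in range(1,n):
    if 3<sx[i,4]<20 : print("dot",ce[i]+[x,y],sx[i,4],onz(s,ce[i]+[x,y],.036).round(4))
# stripe lines; both faces
def fit(c): 
    k,b=np.polyfit(c[:,0],c[:,1],1); r=c[:,1]-k*c[:,0]-b; return k,b,r.std()
g=mask(im,"g")[195:228,245:290]; n,l,sx,ce=cv2.connectedComponentsWithStats(g)
for i in range(1,n):
    if sx[i,4]<15: continue
    ys,xs=np.nonzero(l==i); us=np.unique(xs)
    c=np.array([(u+245,ys[xs==u].mean()+195) for u in us if (xs==u).sum()>=3])
    k,b,sd=fit(c); P=[onz(s,(u,k*u+b),zf+.035) for u in(c[0,0],c[-1,0])]; d=P[1]-P[0]
    print("stripe",sx[i],"cols",c[0],c[-1],"len",np.linalg.norm(d).round(4),"yaw",(np.degrees(np.arctan2(d[1],d[0]))%90).round(2),sd.round(2))
# bottom edge of amber: last amber row per column
am=cv2.inRange(hs,(3,150,60),(18,255,255))
c=[]
for u in range(250,288):
    v=np.nonzero(am[205:245,u])[0]
    if len(v): c.append((u,v.max()+205.5))
c=np.array(c); print(c.astype(float).tolist())
E
```

```text
foot z 0.06986155119897375
dot [235.625 261.875] 8 [ 0.414  -0.1165  0.036 ]
dot [235.88888889 268.33333333] 9 [ 0.4159 -0.1344  0.036 ]
dot [246.45454545 288.63636364] 11 [ 0.4372 -0.1875  0.036 ]
stripe [32 15  8 15 46] cols [277.  221.5] [284. 212.] len 0.0339 yaw 67.38 0.19
stripe [  7  21  22  10 126] cols [252. 218.] [273. 223.] len 0.0413 yaw 64.34 0.19
[[250.0, 212.5], [251.0, 233.5], [252.0, 236.5], [253.0, 236.5], [254.0, 237.5], [255.0, 237.5], [256.0, 237.5], [257.0, 237.5], [258.0, 238.5], [259.0, 238.5], [260.0, 238.5], [261.0, 238.5], [262.0, 238.5], [263.0, 239.5], [264.0, 239.5], [265.0, 239.5], [266.0, 239.5], [267.0, 240.5], [268.0, 240.5], [269.0, 240.5], [270.0, 240.5], [271.0, 240.5], [272.0, 241.5], [273.0, 241.5], [274.0, 241.5], [275.0, 241.5], [276.0, 240.5], [277.0, 238.5], [278.0, 237.5], [279.0, 235.5], [280.0, 234.5], [281.0, 233.5], [282.0, 232.5], [283.0, 230.5], [284.0, 229.5]]
```

```bash
python3 - <<'E'
from h import *
from plant import robot
s=robot.read_camera("side"); im=s["pixels"]
zf=.0697
hs=cv2.cvtColor(im,cv2.COLOR_BGR2HSV)
D=[]
for (u,v) in((243,257),(281,265),(295,242)):
    a=im[v-4:v+5,u-4:u+5].astype(float); w=a.min(2); w=np.clip(w-90,0,None)
    yy,xx=np.mgrid[v-4:v+5,u-4:u+5]; c=((xx*w).sum()/w.sum(),(yy*w).sum()/w.sum()); P=onz(s,c,.036); D.append(P); print("dot",np.round(c,2),(w>0).sum(),P.round(4))
D=np.array(D); print("holder centre",((D[0]+D[2])/2).round(4)); 
for i,j in((0,1),(1,2)):
    d=D[j]-D[i]; print(np.linalg.norm(d).round(4),(np.degrees(np.arctan2(d[1],d[0]))%90).round(2))
am=cv2.inRange(hs,(3,150,60),(18,255,255))
c=np.array([(u,np.nonzero(am[205:245,u])[0].max()+205.5) for u in range(251,285)],float)
def side(c):
    k,b=np.polyfit(c[:,0],c[:,1],1); P=[onz(s,(u,k*u+b),zf)[:2] for u in(c[0,0],c[-1,0])]
    d=P[1]-P[0]; d/=np.linalg.norm(d); return P[0],d
L=side(c[(c[:,0]>=255)&(c[:,0]<=271)]); Rr=side(c[(c[:,0]>=277)&(c[:,0]<=282)])
for p,d in(L,Rr): print("edge yaw",(np.degrees(np.arctan2(d[1],d[0]))%90).round(2))
# corner & centre
A=np.c_[L[1],-Rr[1]]; q=np.linalg.solve(A,Rr[0]-L[0]); K=L[0]+q[0]*L[1]; 
print("corner",K.round(4),"centre(own dirs)",(K-.025*L[1]+.025*Rr[1]).round(4))
a=np.radians(68); u1=np.array([np.cos(a-np.pi/2),np.sin(a-np.pi/2)]); u2=np.array([np.cos(a),np.sin(a)])
ml=c[(c[:,0]>=255)&(c[:,0]<=271)].mean(0); mr=c[(c[:,0]>=277)&(c[:,0]<=282)].mean(0)
pl=onz(s,ml,zf)[:2]; pr=onz(s,mr,zf)[:2]
# centre: u2.c = u2.pl+.025 ; u1.c = u1.pr-.025
cc=np.linalg.solve(np.array([u2,u1]),[u2@pl+.025,u1@pr-.025]); print("centre(68deg)",cc.round(4))
E
python3 plan.py .4735 -.0841 .33 6 5
```

```text
dot [239.91 254.1 ] 8 [ 0.42   -0.0943  0.036 ]
dot [280.57 264.63] 11 [ 0.4938 -0.1301  0.036 ]
dot [295.32 239.57] 25 [ 0.5236 -0.0561  0.036 ]
holder centre [ 0.4718 -0.0752  0.036 ]
0.082 64.14
0.0798 68.09
edge yaw 65.43
edge yaw 63.58
corner [ 0.4841 -0.1066] centre(own dirs) [ 0.4725 -0.0739]
centre(68deg) [ 0.4722 -0.0738]
t 12.3 p [ 0.4742 -0.0811  0.3343] yaw 6.05 tilt 0.02 F [-1.5  0.2 -1. ] open 0.0462 q6 -21.9
dist/row mm 1.1 turn/row [-0.  0.  0.]
[-0.001  0.001  0.002]
```

```bash
python3 - <<'E'
from h import *
import cv2
class C: pass
from plant import robot
s=robot.read_camera("side"); im=s["pixels"]
D=[]
for (u,v) in((243,257),(281,265),(295,242)):
    a=im[v-3:v+4,u-4:u+5].astype(float); red=a[:,:,2]; w=np.clip(red-90,0,None)
    yy,xx=np.mgrid[v-3:v+4,u-4:u+5]; c=((xx*w).sum()/w.sum(),(yy*w).sum()/w.sum()); P=onz(s,c,.036); D.append(P); print(red.astype(int));print(np.round(c,2),P.round(4))
D=np.array(D);print(((D[0]+D[2])/2).round(4))
for i,j in((0,1),(1,2)):
    d=D[j]-D[i]; print(np.linalg.norm(d).round(4),(np.degrees(np.arctan2(d[1],d[0]))%90).round(2))
E
```

```text
[[166 120  38  32  34  37  38  37  38]
 [136  40  15  45  44  30  37  39  22]
 [ 53  22  78  84  83  83  38  21  18]
 [ 10  22  94  90 120 109  32  20  22]
 [ 12  21  52  88  79  71  22  24  23]
 [ 21  23  24  44  30  31  24  24  24]
 [ 21  22  23  22  22  22  24  22  24]]
[240.23 255.  ] [ 0.4208 -0.0971  0.036 ]
[[ 22  23  22  18  20  21  28  26  28]
 [ 25  23  17  67  98  40  24  28  28]
 [ 23  18 128 133 139 134  71  27  29]
 [ 26  16 141 144 144 152  55  26  27]
 [ 27  24  70 106 107  85  32  27  20]
 [ 28  26  27  47  47  34  26  27  17]
 [ 22  21  23  23  22  26  30  21  16]]
[280.58 264.64] [ 0.4938 -0.1301  0.036 ]
[[ 71  64  78  90  90 138 138 163 166]
 [ 34  27  90 130 128 109  61  81  94]
 [ 34  29 179 182 181 180  58  33  34]
 [ 36  31 114 159 160 131  42  34  15]
 [ 37  34  43  74  75  52  34  26   9]
 [ 36  36  34  32  34  35  33  18   9]
 [ 36  37  36  37  35  37  22  16   8]]
[295.45 240.58] [ 0.5237 -0.0594  0.036 ]
[ 0.4722 -0.0783  0.036 ]
0.0802 65.64
0.0768 67.11
```

```bash
python3 - <<'E'
from h import *
from plant import robot
s=robot.read_camera("side")
def foot(im,zf,u0,u1,v0,v1):
    hs=cv2.cvtColor(im,cv2.COLOR_BGR2HSV)
    am=cv2.inRange(hs,(3,150,60),(18,255,255))[v0:v1,u0:u1]
    n,l,st,_=cv2.connectedComponentsWithStats(am); i=1+np.argmax(st[1:,4]); am=(l==i)
    us=np.nonzero(am.any(0))[0]; c=np.array([(u+u0,np.nonzero(am[:,u])[0].max()+v0+.5) for u in us],float)
    k=int(np.argmax(c[:,1])); k=np.nonzero(c[:,1]==c[k,1])[0].max()
    cl=c[3:k-2]; cr=c[k+2:-2]
    a=np.radians(68); U1=np.array([np.cos(a-np.pi/2),np.sin(a-np.pi/2)]); U2=np.array([np.cos(a),np.sin(a)])
    out=[]
    for q in(cl,cr):
        kk,b=np.polyfit(q[:,0],q[:,1],1); P=[onz(s,(u,kk*u+b),zf)[:2] for u in(q[0,0],q[-1,0])]; d=P[1]-P[0]
        out.append((np.degrees(np.arctan2(d[1],d[0]))%90).round(1))
    pl=onz(s,cl.mean(0),zf)[:2]; pr=onz(s,cr.mean(0),zf)[:2]
    cc=np.linalg.solve(np.array([U2,U1]),[U2@pl+.025,U1@pr-.025]); print("yaws",out,"centre",cc.round(4),"kcol",c[k])
foot(cv2.imread("pics/side0.png"),0,245,290,190,228)
foot(s["pixels"],.0697,245,292,195,245)
# cap outline: white cap silhouettes left/right extents mid-height -> x
for c in [np.array([[242.6,256.9],[280.5,264.7],[294.5,241.2]])]:
    P=np.array([onz(s,p,.036) for p in c]); print(P.round(4),((P[0]+P[2])/2).round(4)); 
    for i,j in((0,1),(1,2)):
        d=P[j]-P[i]; print(np.linalg.norm(d).round(4),(np.degrees(np.arctan2(d[1],d[0]))%90).round(2))
E
```

```text
yaws [np.float64(65.5), np.float64(69.6)] centre [0.4666 0.102 ] kcol [274.  220.5]
yaws [np.float64(66.2), np.float64(65.2)] centre [ 0.4725 -0.0742] kcol [275.  241.5]
[[ 0.4254 -0.103   0.036 ]
 [ 0.4937 -0.1303  0.036 ]
 [ 0.5217 -0.0613  0.036 ]] [ 0.4736 -0.0822  0.036 ]
0.0735 68.2
0.0745 67.85
```

Measuring the foot the same way in the first picture shows a bias of about +6 mm in y. With that corrected, the bottle sits under the tool within 1 mm and within about 2° of the holder. I'll centre it at (0.4742, -0.0843), yaw 7°, and lower it.

Emit:
arm_command --motion '[{"slide":[0,0.004,0],"turn":[0,0,-0.015]},{"slide":[0,0.003,0.02],"turn":[0,0,-0.015]},{"slide":[0,0,0.025],"turn":[0,0,0]},{"slide":[0,0,0.02],"turn":[0,0,0]},{"slide":[0,0,0.01],"turn":[0,0,0]}]'

```text
t: 12.82
tool_pos: [0.4737, -0.0849, 0.302]
orientation: [-3.135, -0.186, 0.004]
force: [-0.1, -0.2, -1.9]
opening: 0.0461
```

Emit:
arm_command --motion '[{"slide":[0,0,0.005],"turn":[0,0,0]},{"slide":[0,0,0.005],"turn":[0,0,0]},{"slide":[0,0,0.005],"turn":[0,0,0]},{"slide":[0,0,0],"turn":[0,0,0]},{"slide":[0,0,0],"turn":[0,0,0]}]'

```text
t: 13.23
tool_pos: [0.4746, -0.0851, 0.2985]
orientation: [3.136, 0.187, 0.0]
force: [-0.5, -0.2, -1.1]
opening: 0.046
```

```bash
python3 plan.py .4742 -.0843 .28 7 5;python3 - <<'E'
from h import *
from plant import robot
s=robot.read_camera("side")
crop(s,210,150,110,140,4.2,"pics/h3s.png")
E
```

```text
t 13.23 p [ 0.4746 -0.0851  0.2985] yaw 6.82 tilt 0.02 F [-0.5 -0.2 -1.1] open 0.046 q6 -23.1
dist/row mm 3.7 turn/row [ 0.    -0.    -0.001]
[-0.    -0.     0.009]
```

View pics/h3s.png

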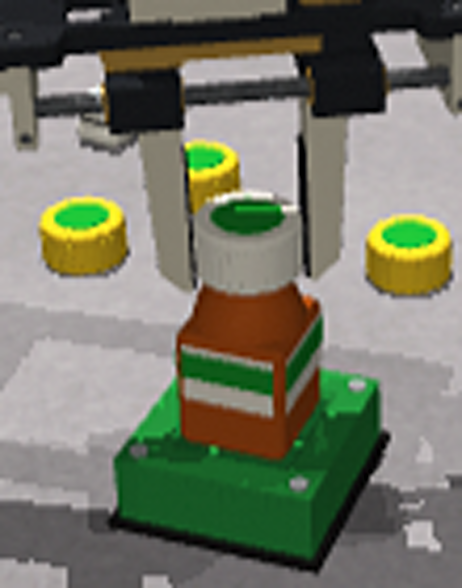

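The foot is level with the block's top at (235,450) in the crop, in line with the pocket, and there is no contact force. I'll lower it further, slowly.

Emit:
arm_command --motion '[{"slide":[-0.001,-0.001,0.006],"turn":[0,0,0]},{"slide":[0,0,0.006],"turn":[0,0,0]},{"slide":[0,0,0.006],"turn":[0,0,0]},{"slide":[0,0,0],"turn":[0,0,0]},{"slide":[0,0,0],"turn":[0,0,0]}]'

```text
t: 13.7
tool_pos: [0.4739, -0.0847, 0.2909]
orientation: [-3.136, -0.187, 0.001]
force: [-1.7, 0.9, -1.6]
opening: 0.0458
```

Emit:
arm_command --motion '[{"slide":[0,0,0.006],"turn":[0,0,0]},{"slide":[0,0,0.006],"turn":[0,0,0]},{"slide":[0,0,0.006],"turn":[0,0,0]},{"slide":[0,0,0],"turn":[0,0,0]},{"slide":[0,0,0],"turn":[0,0,0]}]'

```text
t: 14.12
tool_pos: [0.4739, -0.0847, 0.2836]
orientation: [-3.136, -0.187, 0.001]
force: [0.2, 0.6, -2.2]
opening: 0.0459
```

It is sliding in freely, with the foot about 19 mm above the desk. I expect the floor near TCP z 0.274.

Emit:
arm_command --motion '[{"slide":[0,0,0.006],"turn":[0,0,0]},{"slide":[0,0,0.006],"turn":[0,0,0]},{"slide":[0,0,0.006],"turn":[0,0,0]},{"slide":[0,0,0],"turn":[0,0,0]},{"slide":[0,0,0],"turn":[0,0,0]}]'

```text
t: 14.53
tool_pos: [0.4739, -0.0847, 0.2764]
orientation: [-3.136, -0.187, 0.001]
force: [-0.3, 0.4, -1.1]
opening: 0.046
```

Emit:
arm_command --motion '[{"slide":[0,0,0.004],"turn":[0,0,0]},{"slide":[0,0,0.002],"turn":[0,0,0]},{"slide":[0,0,0],"turn":[0,0,0]},{"slide":[0,0,0],"turn":[0,0,0]},{"slide":[0,0,0],"turn":[0,0,0]}]'

```text
t: 14.95
tool_pos: [0.4741, -0.0847, 0.2745]
orientation: [3.136, 0.187, 0.001]
force: [-0.1, -0.2, -0.5]
opening: 0.0458
```

Emit:
arm_command --motion '[{"slide":[0,0,0.003],"turn":[0,0,0]},{"slide":[0,0,0.002],"turn":[0,0,0]},{"slide":[0,0,0],"turn":[0,0,0]},{"slide":[0,0,0],"turn":[0,0,0]},{"slide":[0,0,0],"turn":[0,0,0]}]'

```text
t: 15.37
tool_pos: [0.4742, -0.0848, 0.2728]
orientation: [3.136, 0.187, 0.001]
force: [-2.1, -0.4, 5.5]
opening: 0.0459
```

```bash
python3 plan.py .4741 -.0845 .272 7 5;python3 - <<'E'
from h import *
from plant import robot
s=robot.read_camera("side")
crop(s,210,150,110,140,4.2,"pics/h4s.png")
E
```

```text
t 15.37 p [ 0.4742 -0.0848  0.2728] yaw 6.82 tilt 0.04 F [-2.1 -0.4  5.5] open 0.0459 q6 -23.1
dist/row mm 0.2 turn/row [ 0.    -0.    -0.001]
[-0. -0.  0.]
```

View pics/h4s.png

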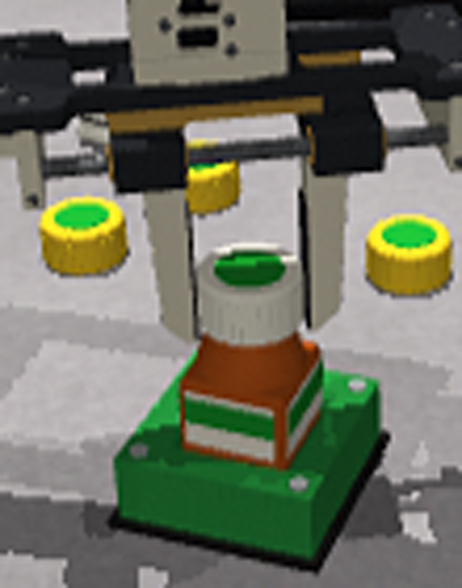

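The bottle is seated: contact came at the expected height and reads 5.5 N. I'll raise the grip force and press the cap down.

Emit:
arm_command --motion '[{"slide":[0,0,0],"turn":[0,0,0]},{"slide":[0,0,0],"turn":[0,0,0]},{"slide":[0,0,0.004],"turn":[0,0,0]},{"slide":[0,0,0.004],"turn":[0,0,0]},{"slide":[0,0,0.002],"turn":[0,0,0]}]' --gripper 0 --grip_force 50

```text
t: 15.83
tool_pos: [0.4744, -0.0849, 0.2692]
orientation: [3.135, 0.187, 0.002]
force: [-3.9, -0.3, 15.1]
opening: 0.0457
```

Emit:
arm_command --motion '[{"slide":[0,0,0],"turn":[0,0,0]},{"slide":[0,0,0],"turn":[0,0,0]},{"slide":[0,0,0],"turn":[0,0,0]},{"slide":[0,0,0],"turn":[0,0,0]},{"slide":[0,0,0],"turn":[0,0,0]}]'

```text
t: 16.25
tool_pos: [0.4744, -0.0849, 0.2694]
orientation: [3.135, 0.187, 0.002]
force: [-3.6, 0.0, 8.7]
opening: 0.0458
```

Emit:
arm_command --motion '[{"slide":[-0.002,0,0.003],"turn":[0,0,0]},{"slide":[0,0,0],"turn":[0,0,-0.1]},{"slide":[0,0,0],"turn":[0,0,-0.15]},{"slide":[0,0,0],"turn":[0,0,-0.15]},{"slide":[0,0,0],"turn":[0,0,-0.15]}]'

```text
t: 16.67
tool_pos: [0.4742, -0.085, 0.269]
orientation: [3.078, 0.62, 0.005]
force: [-0.9, -0.3, 10.5]
opening: 0.0457
```

Emit:
arm_command --motion '[{"slide":[0,0,0],"turn":[0,0,-0.15]},{"slide":[0,0,0],"turn":[0,0,-0.15]},{"slide":[0,0,0],"turn":[0,0,-0.15]},{"slide":[0,0,0],"turn":[0,0,0]},{"slide":[0,0,0],"turn":[0,0,0]}]'

```text
t: 17.08
tool_pos: [0.4742, -0.085, 0.269]
orientation: [2.99, 0.957, 0.005]
force: [-1.8, -0.2, 11.7]
opening: 0.0457
```

```bash
python3 plan.py .4741 -.0845 .269 67 5;python3 - <<'E'
from h import *
from plant import robot
print(robot.read_state()["wrist_torque"])
s=robot.read_camera("side")
crop(s,210,150,110,140,4.2,"pics/h5s.png")
E
```

```text
t 17.08 p [ 0.4742 -0.085   0.269 ] yaw 35.5 tilt 0.2 F [-1.8 -0.2 11.7] open 0.0457 q6 -51.8
dist/row mm 0.1 turn/row [ 0.001 -0.001 -0.22 ]
[ 0. -0. -0.]
[ 0. -0. -0.]
[ 0. -0. -0.]
[ 0. -0. -0.]
[ 0. -0. -0.]
[0.02098972 0.17247532 0.05482422]
```

View pics/h5s.png

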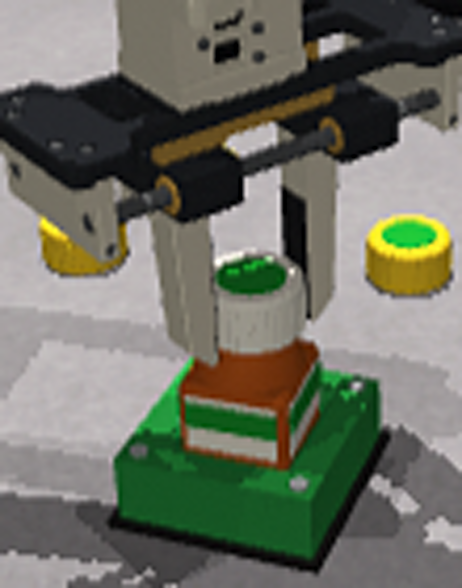

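The jaws have turned 29°, and the bottle has stayed seated without visibly turning. Continuing to about 63°.

Emit:
arm_command --motion '[{"slide":[0,0,0],"turn":[0,0,-0.15]},{"slide":[0,0,0],"turn":[0,0,-0.15]},{"slide":[0,0,0],"turn":[0,0,-0.15]},{"slide":[0,0,0],"turn":[0,0,-0.15]},{"slide":[0,0,0],"turn":[0,0,-0.15]}]'

```text
t: 17.55
tool_pos: [0.4742, -0.0849, 0.269]
orientation: [2.757, 1.502, 0.004]
force: [-2.4, 1.4, 11.2]
opening: 0.0453
```

Emit:
arm_command --motion '[{"slide":[0,0,0],"turn":[0,0,-0.15]},{"slide":[0,0,0],"turn":[0,0,-0.15]},{"slide":[0,0,0],"turn":[0,0,-0.14]},{"slide":[0,0,0],"turn":[0,0,0]},{"slide":[0,0,0],"turn":[0,0,0]}]'

```text
t: 17.97
tool_pos: [0.4741, -0.0849, 0.269]
orientation: [2.578, 1.791, 0.003]
force: [-2.9, 0.6, 12.8]
opening: 0.0455
```

```bash
python3 plan.py .4741 -.0845 .269 69 5;python3 - <<'E'
from h import *
from plant import robot
print(robot.read_state()["wrist_torque"])
s=robot.read_camera("side")
crop(s,210,150,110,140,4.2,"pics/h6s.png")
E
```

```text
t 17.97 p [ 0.4741 -0.0849  0.269 ] yaw 69.59 tilt 0.18 F [-2.9  0.6 12.8] open 0.0455 q6 -85.9
dist/row mm 0.1 turn/row [ 0.001 -0.     0.004]
[ 0. -0. -0.]
[0.26057609 0.41046084 0.00110694]
```

View pics/h6s.png

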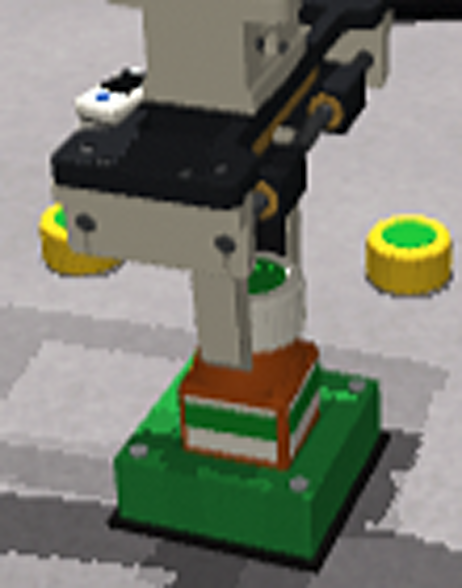

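The jaws have turned 63° and the twist torque has gone to zero. Lifting gently first, watching the force.

Emit:
arm_command --motion '[{"slide":[0,0,-0.006],"turn":[0,0,0]},{"slide":[0,0,-0.006],"turn":[0,0,0]},{"slide":[0,0,-0.006],"turn":[0,0,0]},{"slide":[0,0,-0.006],"turn":[0,0,0]},{"slide":[0,0,0],"turn":[0,0,0]}]'

```text
t: 18.43
tool_pos: [0.4733, -0.0848, 0.277]
orientation: [2.58, 1.792, 0.0]
force: [-0.0, -0.5, -0.0]
opening: 0.0451
```

```bash
python3 plan.py .4741 -.0849 .338 69.6 5;python3 - <<'E'
from h import *
from plant import robot
print(robot.read_state()["wrist_torque"])
s=robot.read_camera("side")
crop(s,210,150,110,140,4.2,"pics/h7s.png")
E
```

```text
t 18.43 p [ 0.4733 -0.0848  0.277 ] yaw 69.55 tilt 0.02 F [-0.  -0.5 -0. ] open 0.0451 q6 -85.8
dist/row mm 12.2 turn/row [ 0. -0. -0.]
[ 0.     0.    -0.031]
[ 0.03355372 -0.07232057 -0.01747824]
```

View pics/h7s.png

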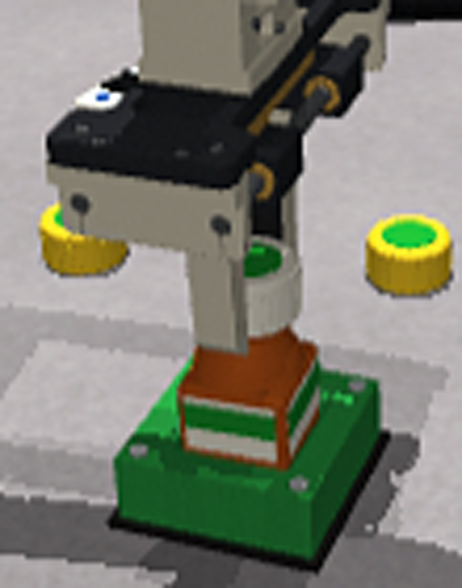

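The cap is rising with no pull on the tool and the bottle is staying put. Lifting to about 5 cm.

Emit:
arm_command --motion '[{"slide":[0,0,-0.01],"turn":[0,0,0]},{"slide":[0,0,-0.02],"turn":[0,0,0]},{"slide":[0,0,-0.04],"turn":[0,0,0]},{"slide":[0,0,-0.04],"turn":[0,0,0]},{"slide":[0,0,-0.04],"turn":[0,0,0]}]'

```text
t: 18.9
tool_pos: [0.4731, -0.0848, 0.3377]
orientation: [-2.58, -1.792, 0.001]
force: [0.6, 0.3, -0.0]
opening: 0.0456
```

Emit:
arm_command --motion '[{"slide":[0,0,0],"turn":[0,0,0]},{"slide":[0,0,0],"turn":[0,0,0]},{"slide":[0,0,0],"turn":[0,0,0]},{"slide":[0,0,0],"turn":[0,0,0]},{"slide":[0,0,0],"turn":[0,0,0]}]'

```text
t: 19.32
tool_pos: [0.4728, -0.0847, 0.3355]
orientation: [-2.579, -1.791, 0.002]
force: [0.4, -1.2, -0.5]
opening: 0.0456
```

```bash
python3 plan.py .4741 -.0849 .338 69.6 5;python3 - <<'E'
from h import *
from plant import robot
s=robot.read_camera("side");t=robot.read_camera("top")
crop(s,210,130,200,230,2.6,"pics/h8s.png"); cv2.imwrite("pics/h8t.png",t["pixels"])
E
```

```text
t 19.32 p [ 0.4728 -0.0847  0.3355] yaw 69.56 tilt 0.12 F [ 0.4 -1.2 -0.5] open 0.0456 q6 -85.8
dist/row mm 0.6 turn/row [-0.001  0.    -0.   ]
[ 0.     0.001 -0.001]
```

View pics/h8s.png

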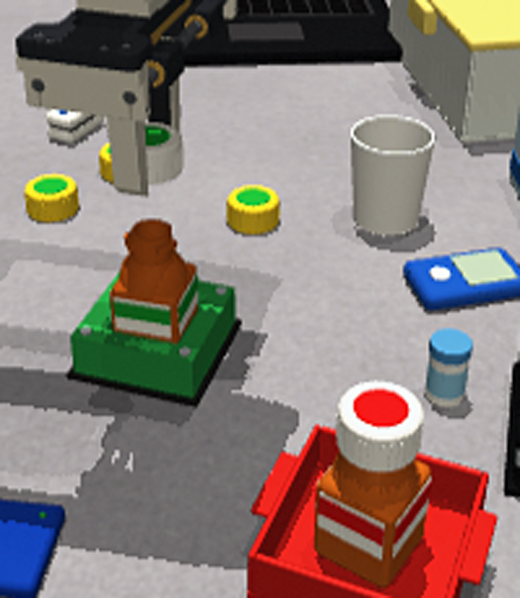

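View pics/h8t.png

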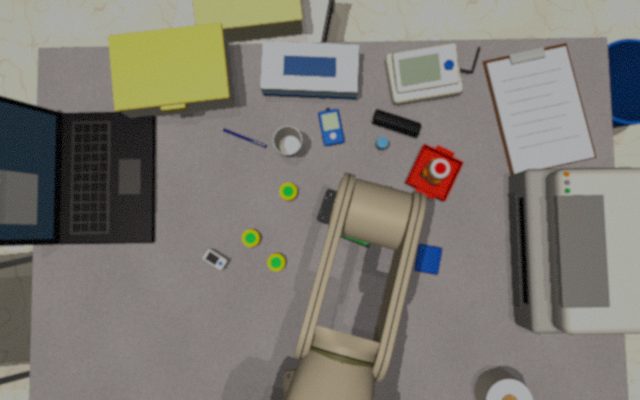

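The bottle is open and seated, and the cap is held level about 5 cm above it. In the top view the red-tagged bottle stands in the tray with its disc at (440,168), and the other things are where they were. One more check of the red bottle, then I'll hand in.

```bash
python3 - <<'E'
from h import *
from plant import robot
s=robot.read_camera("side");t=robot.read_camera("top")
def disc(c,x,y,w,h):
    m=mask(c["pixels"],"r"); sub=m[y:y+h,x:x+w]; n,l,st,ce=cv2.connectedComponentsWithStats(sub)
    return [(ce[i]+[x,y],st[i]) for i in range(1,n) if st[i,4]>15]
a=disc(t,433,160,15,16);b=disc(s,335,270,50,30);print(a,b)
print(onz(t,a[0][0],.110),tri(t,a[0][0],s,b[0][0]))
st=robot.read_state();print(st["tool_pos"],abs(st["dq"]).max(),st["opening"])
robot.close_job()
E
```

```text
[(array([440.05405405, 167.74324324]), array([ 3,  3, 10, 10, 74], dtype=int32))] [(array([356.05150215, 286.54935622]), array([ 11,  10,  21,  14, 233], dtype=int32)), (array([336.5, 297. ]), array([ 0, 25,  4,  5, 20], dtype=int32))]
[ 0.5975835  -0.27735521  0.11      ] (array([ 0.59759561, -0.27719523,  0.11081591]), np.float64(0.00023310423083020262))
[ 0.47308826 -0.08475699  0.3362023 ] 0.0034621577785575296 0.045726235733295796
the job is handed in; nothing more can be done
```

I finished the whole task in about 19.5 s of robot time (limit 58 s) and handed it in; no verdict was reported back.

**What I did:** I carried the red-tagged bottle by its cap to the red tray and let go of it. I then seated the green-tagged bottle in the holder pocket and pressed its cap down about 4–5 mm. The cap turned 63° anticlockwise before I lifted it straight up.

**Last checks:**
- **Red bottle:** its cap top measures (0.598, -0.277, 0.111 m), within about 2 mm of the tray centre. It is upright, closed and released.
- **Green bottle:** it is seated in the holder with its mouth open. Contact with the pocket floor came at the expected height.
- **Cap:** it is held level (tool tilt about 0.1°) and still, with the jaws 45.7 mm apart. By calculation the skirt is about 5 cm above the rim.
- **Other things:** I saw no change in the pictures, but I did not measure each one.

**What went wrong or disagreed:**
- One move call was refused for a missing key, so the arm rose 12 mm with the jaws still open. I lowered it and gripped again, with no effect on the scene.
- My side-view measure of the green bottle's foot was about 6 mm off in y. I corrected it using the first picture before inserting the bottle.
- The arm and gripper hid the holder from the top camera, so the final check of the green bottle and cap used only the side view and the arm's readings.

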